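# Hold the key-bay flap at its balance point

### The job

On the key rack, first fold the grey front cover of the key bay (the one with the orange fin) back towards you, well past upright, and leave it open. Then swing the dark flap, which has a chrome knob, up to the point where it balances on its hinge and would tip neither shut nor over the back, and finish there still holding the flap pinched between the fingers, so that I can fit the lid stay. Never let the flap go over the back, and leave the dish, lip balm, bottle opener and lamp button as they are.

Things in the scene. Friction and masses are not known exactly. Their poses are not given: they have to be found in the camera images.
- rack: Anthracite steel key rack, fixed: base plate 220 (x) x 480 (y) x 8 mm; in its middle an open-topped key bay 200 (x) x 180 (y) mm outside, walls 4 mm, rim 78 mm and inner floor 10 mm above the table. Origin: centre of the plate's underside, on the table. x axis from the bay's front (robot side) to its rear, y along the hinges, z up; yaw varies up to 0.3 rad.
- cover (a joint): Angle of the grey front cover, rad: 0 = closed (level), 1.57 = upright, 2.1 = its stop, leaning back over the front, towards the robot. The hinge is stiff (0.07 N m, about 1 N at the fin), so the cover stays at any angle; it may start up to 0.5 open.
- cover_hinge (a point): Middle of the cover's hinge line (parallel to the rack's y) on the bay's front rim, 86 mm above the table, at x = -100 mm, y = 0 in the rack's frame. The cover is a grey plate 75 mm (hinge to free edge) x 170 (y) x 3 mm; closed, it lies over the flap's knob and hides it.
- cover_fin (a point): Grip point on the cover's orange fin, which is 14 x 14 mm, 34 mm tall, square on the outer face at the middle of the free edge. The point is 67 mm from the hinge along the plate, 25.5 mm out from the plate's mid-plane, 8.5 mm short of the fin's end. Its faces looking along the rack's y are free for a pinch; it can turn between the fingers as the cover swings.
- flap (a joint): Angle of the dark flap, rad: 0 = shut (level, the start), 1.57 = upright, 2.3 = its stop, over the back. It moves freely and falls to one side or the other. Because it carries the magnetic strip on its outer face it balances at 1.43 rad (82 degrees), 8 degrees short of upright. Mass about 0.28 kg (varies, same balance point).
- flap_hinge (a point): Middle of the flap's hinge line (parallel to the rack's y) on the bay's rear rim, 80 mm above the table, at x = +98 mm, y = 0 in the rack's frame. The flap is an anthracite plate 118 mm (hinge to free edge) x 180 (y) x 4 mm; the magnetic strip and two keys on it rise up to 25 mm above the hinge line when shut.
- flap_knob (a point): Centre of the chrome knob, a bar of 14 mm diameter, 26 mm long along y (flat ends for a pinch; it can turn between the fingers), on a 12 mm wide neck, 28 mm beyond the middle of the flap's free edge. Shut: 146 mm from the hinge towards the robot, 8 mm below the hinge line, 72 mm above the table, with 60 mm free below and over 70 mm free to both sides.
- dish: White ceramic ring dish, 76 mm across, 24 mm high, loose on one of the rack's wings; origin at the centre of its underside. Leave it.
- balm: Lip balm tube, green with a white cap, 20 mm diameter, 68 mm high, standing loose on a wing; origin at the centre of its underside. Leave it.
- opener: Chrome bottle opener, flat, 95 x 42 x 5 mm, loose on a wing; origin at its underside. Leave it.
- lamp_button (a joint): Travel of the white button on top of the small lamp on the rack's right wing (68 mm across, 75 mm or so high), m: 0 = not pressed. Leave it.

How it is judged (in metres and radians):
On the way, in this order (a step that is already met when the one before it is completed fails the run):
1. the front cover is folded back while the flap is still shut (value of joint cover above 1.75 rad and value of joint flap below 0.15 rad), for 0.2 s.
2. the flap stands still at its balance point, held by the fingers (value of joint flap between 1.33 and 1.53 rad and velocity of joint flap between -0.1 and 0.1 rad/s and contact force between the fingers and flap above 2 N and value of joint cover above 1.75 rad), for 0.5 s.
At the end, for the whole second after the job is handed in: Through the last second the flap stands between 1.33 and 1.53 rad (balance 1.43), slower than 0.1 rad/s, gripped by the fingers with more than 2 N; the front cover is still folded back beyond 1.75 rad; dish, balm and opener are within 20 mm of where they began (all of step 2 and distance of each of dish, balm, opener from where it was at the start of the episode below 0.02 m); the arm keeps its last pose, push and grip.
It fails at once if the flap goes over the back (beyond 1.8 rad) (value of joint flap above 1.8 rad).
It fails at once if the flap is forced up (beyond 0.25 rad) under the closed cover (below 1.5 rad) (value of joint flap above 0.25 rad and value of joint cover below 1.5 rad).
It fails at once if dish, lip balm or opener is moved by more than 20 mm or knocked over (distance of any of dish, balm, opener from where it was at the start of the episode above 0.02 m or angle between any of dish, balm, opener's own z axis and vertical above 0.5 rad).
It fails at once if the lamp button is pressed by more than 2.5 mm (value of joint lamp_button above 0.0025 m).
It also fails if it takes over 56 s, if anything falls off the work surface, if the arm or the gripper's body presses on something with over 40 N, if the wrist force passes 120 N, or if a joint passes its speed limit or range.

### The arm

A 6-joint arm with a two-finger parallel gripper is mounted at the origin on the work surface. World frame = base frame: x ahead of the robot, y to its left, z up, the work surface at z = 0. Lengths are in m, angles in degrees, forces in N, time in s.
With the tool pointing down it reaches from about 0.4 to 0.825 m from the base axis. Payload 7 kg.
Tool frame: the origin (TCP) lies at the centre of the arm's flange, where the gripper is bolted on; the fingertips stand 178 mm ahead of it and the grasp point (between the pads) lies ahead of it (ctrl.grip_depth is the z of the grasp point in the tool frame, in m); z points along the fingers, x is the direction in which the jaws open and shut, and the axes are right-handed (so a half turn about z gives the same grasp; the last joint's range is limited). The gripper opens to 88 mm and grips with 3 to 60 N. Pads are 19 mm wide; open, the fingers measure 130 mm over their backs; the gripper's body (78 mm by 193 mm) begins 47 mm behind the grasp point.
Start: joints at [-48.753, 20.546, 0.682, 0, -70.136, -16.507], TCP at [0.282, -0.613, 0.405] pointing down, gripper open.
Joint ranges: [-176.03, 176.03], [-82.01, 121.73], [-58.28, 71.71], [-173.87, 95.51], [-174.79, -0.11], [-173.66, 173.66]. Speed limits (degrees/s): [136.94, 136.94, 172.46, 180, 180, 180].

### API

Orientations are given as [roll, pitch, yaw] about the fixed x, y, z axes, in that order (R = Rz(yaw) Ry(pitch) Rx(roll)).
In Python, from plant import ctrl gives the robot as it stands.
- The arm moves only by the tool carry_out, never from a script. Its arguments are lists of equal length, an entry for each row: "linear": the shift along the tool's x, y, z in cm, a list of three; "twist": the turn about the tool's z in degrees. In form: {"linear": [[tx, ty, tz], ...], "twist": [twist, ...]}. A call has 1 to 12 rows; each row is the pose to reach, as a shift and turn from the pose measured when the call began, along the tool's axes at that moment; what a row does not reach only later rows make up. A row lasts 1/12 s, in which the tool goes at most 41.7 mm and 7.16 degrees, less where a joint would pass 70% of its speed; a pose out of reach is approached as far as the arm can. A call with a gripper value outside its range is refused whole. "fingers" is the gripper's target within -1 to 1 (fully open at 1, half-way at 0, shut at -1), set as the call begins (left out, the last holds). The fingers move at their own pace and stop on an object; the grip force is fixed at half the most. Time passes only in rows, so rows that repeat a pose let the fingers close. It gives the time, the measured TCP pose, the force and the opening at its end, in the units of the state.
- ctrl.get_obs(): the state, without advancing time (a new reading comes with each control period).
- ctrl.snapshot(name): name is "scene" or "side" or "wrist"; returns the picture (384x512x3 uint8, blue, green, red); there is no depth.
- ctrl.camera_params(name): a dict with "fovy" (degrees; the focal length in pixels is half the picture's height over the tangent of half this angle, whatever the lens; pixels are square), "cx", "cy" (the principal point, pixels), "eye" and "rotation" of the camera in the world; the wrist camera has in their place "T_tool_cam" (4x4, takes a point from camera to tool coordinates, whose origin is the TCP and whose axes are the tool frame's). Camera axes: x right, y down, z forward; pixel columns grow to the right and rows downward; lengths in m; the calibration is good to about 2 mm. The wrist camera is an equidistant fisheye: a pixel r from the principal point sees the ray r / f radians off the axis. A picture is of the moment at which its call begins: read the wrist's pose just before it. camera_params takes no time and is no camera call.
- ctrl.close_job(): hands the job in, once; it reports no verdict.
The state is a dict: "clock": time; "joint_pos": joint angles; "qvel": joint speeds; "tau": joint torques, N m; "tool_pos": TCP position; "orientation": TCP orientation; "force": force on the tool from outside, world axes, zero at the start; "moment": the same for the moment, N m; "opening": finger opening in m.
Only numpy, scipy, OpenCV 4.12 (cv2) and the standard library are available. Lean on these libraries where they do the work, as an engineer would, in place of code of your own. Each camera call takes 0.05 s, during which the arm holds its last target.

## Working session

There is one attempt and no reset: what is moved stays moved. The work goes in short steps, Python scripts to look and compute and a tool call to move; the robot and the scene stay as the last step left them, time stands still between calls to the robot, and variables do not carry over. Pictures are saved under pics/ and viewed, and the job is handed in when it is done.

Besides the shell and the picture viewer there is one more tool, called after "Emit:" as name(argument=value, ...), one argument or row to a line, values as JSON. carry_out: Moves the arm, as the interface text tells. Its arguments: {"type":"object","properties":{"linear":{"type":"array","items":{"type":"array","items":{"type":"number"}}},"twist":{"type":"array","items":{"type":"number"}},"fingers":{"type":"number"}},"required":["linear","twist"]}

```bash
ls; mkdir -p pics
python3 - <<'E'
from plant import ctrl
import cv2
print(ctrl.get_obs(), ctrl.grip_depth)
for n in ("scene","side","wrist"):
    cv2.imwrite(f"pics/{n}0.png",ctrl.snapshot(n)); print(n,ctrl.camera_params(n))
E
```

```text
pics
{'clock': 0.0, 'joint_pos': array([-4.87521922e+01,  2.05886322e+01,  6.32637852e-01, -1.99597056e-02,
       -7.01356340e+01, -1.65059708e+01]), 'qvel': array([ 0.03395842, -0.02307521, -0.05207997, -0.01877246,  0.04310205,
        0.01333947]), 'tau': array([ 2.57802158e-04, -5.82718098e+01,  2.93056977e+01,  6.99683100e+00,
        6.87731575e-03, -1.87558030e-04]), 'tool_pos': array([ 0.28240439, -0.61285305,  0.40374596]), 'orientation': array([-1.79991955e+02, -9.31837669e-02,  1.14735033e+02]), 'force': array([-0.62178577, -0.1068707 , -0.13253731]), 'moment': array([-0.02901635,  0.02787643,  0.03986569]), 'opening': 0.08767067902805316} 0.1593
scene {'fovy': 44.7802859884854, 'cx': 255.74757424678842, 'cy': 191.60364031646006, 'eye': array([ 1.09488199, -0.10405733,  0.88120144]), 'rotation': array([-147.47162669,    0.15871412,   72.90372667])}
side {'fovy': 44.99564844108416, 'cx': 253.33129736999967, 'cy': 192.31800397989184, 'eye': array([0.07720698, 0.58449936, 0.72236246]), 'rotation': array([-128.06476497,    0.49720904, -137.3718458 ])}
wrist {'fovy': 65.70646984690485, 'cx': 253.8586474111699, 'cy': 189.4183983895466, 'T_tool_cam': array([[ 9.99999605e-01, -8.78634444e-04, -1.36791174e-04,
        -4.80887254e-04],
       [ 8.83768708e-04,  9.65034267e-01,  2.62122265e-01,
        -7.09098700e-02],
       [-9.83014807e-05, -2.62122282e-01,  9.65034662e-01,
         1.98753170e-02],
       [ 0.00000000e+00,  0.00000000e+00,  0.00000000e+00,
         1.00000000e+00]])}
```

View pics/scene0.png

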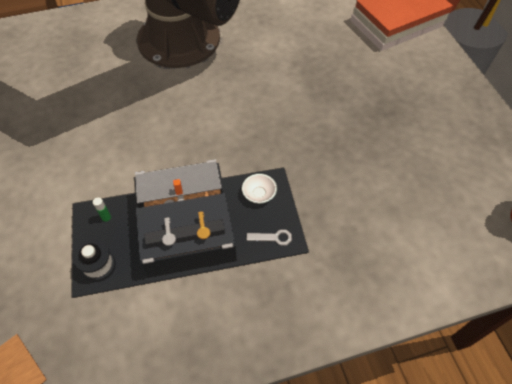

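View pics/side0.png

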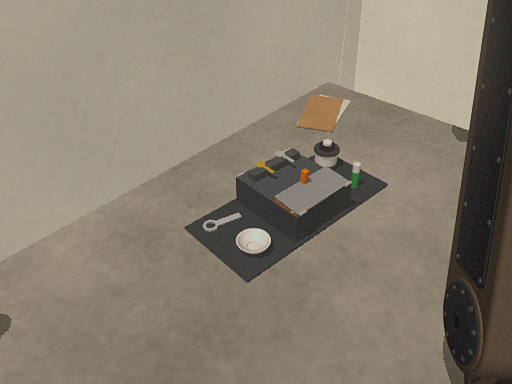

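View pics/wrist0.png

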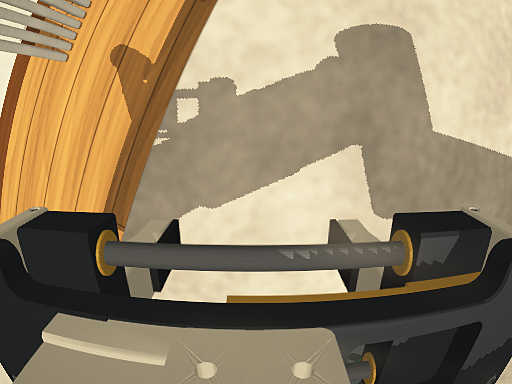

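The rack is visible in both fixed views. In the scene view the plate corners are at about (72,204), (284,169), (306,250) and (75,294), and the fin at (178,187). The side view shows the fin at (305,176). Next I'll triangulate these.

```bash
cat > h.py <<'E'
from plant import ctrl
import cv2, numpy as np
from scipy.spatial.transform import Rotation as Ro
def Reul(a): return Ro.from_euler('xyz',a,degrees=True).as_matrix()
def cam(n):
    p=ctrl.camera_params(n); f=192/np.tan(np.radians(p['fovy']/2)); return p,f
def ray(n,uv,obs=None):
    p,f=cam(n); d=np.array([uv[0]-p['cx'],uv[1]-p['cy']])
    if n=='wrist':
        r=np.hypot(*d); th=r/f
        v=np.array([*(d/r*np.sin(th)),np.cos(th)]); T=p['T_tool_cam']
        R=Reul(obs['orientation']); return obs['tool_pos']+R@T[:3,3], R@T[:3,:3]@v
    v=np.array([*(d/f),1.]); v/=np.linalg.norm(v)
    return p['eye'],Reul(p['rotation'])@v
def onz(n,uv,z,obs=None):
    e,v=ray(n,uv,obs); return e+v*(z-e[2])/v[2]
def tri(rs):
    A=np.zeros((3,3));b=np.zeros(3)
    for e,v in rs: P=np.eye(3)-np.outer(v,v);A+=P;b+=P@e
    x=np.linalg.solve(A,b); return x,[np.linalg.norm((np.eye(3)-np.outer(v,v))@(x-e)) for e,v in rs]
def orange(img):
    h=cv2.cvtColor(img,cv2.COLOR_BGR2HSV); return cv2.inRange(h,(3,190,120),(12,255,255))
E
python3 - <<'E'
from h import *
for uv in [(72,204),(284,169),(306,250),(75,294)]: print('s',onz('scene',uv,.008))
for uv in [(187,228),(387,185),(248,281)]: print('d',onz('side',uv,.008))
for n in ('scene','side'):
    im=cv2.imread(f'pics/{n}0.png'); m=orange(im)
    k,l,st,c=cv2.connectedComponentsWithStats(m)
    print(n,[(list(s),list(cc.round(1))) for s,cc in zip(st[1:],c[1:]) if s[4]>5])
    x0,y0=(80,130) if n=='scene' else (180,110)
    cv2.imwrite(f'pics/{n}0z.png',cv2.resize(im[y0:y0+180,x0:x0+240],None,fx=3.3,fy=3.3,interpolation=cv2.INTER_CUBIC))
E
```

```text
s [ 0.47375879 -0.33616615  0.008     ]
s [0.52228051 0.13729505 0.008     ]
s [0.72862576 0.11421509 0.008     ]
s [ 0.68410838 -0.34924378  0.008     ]
d [0.72262737 0.11576979 0.008     ]
d [ 0.46760154 -0.3318923   0.008     ]
d [0.51184079 0.13727409 0.008     ]
scene [([np.int32(174), np.int32(180), np.int32(8), np.int32(14), np.int32(71)], [np.float64(177.4), np.float64(186.3)])]
side [([np.int32(302), np.int32(172), np.int32(7), np.int32(10), np.int32(28)], [np.float64(305.5), np.float64(176.3)])]
```

View pics/scene0z.png

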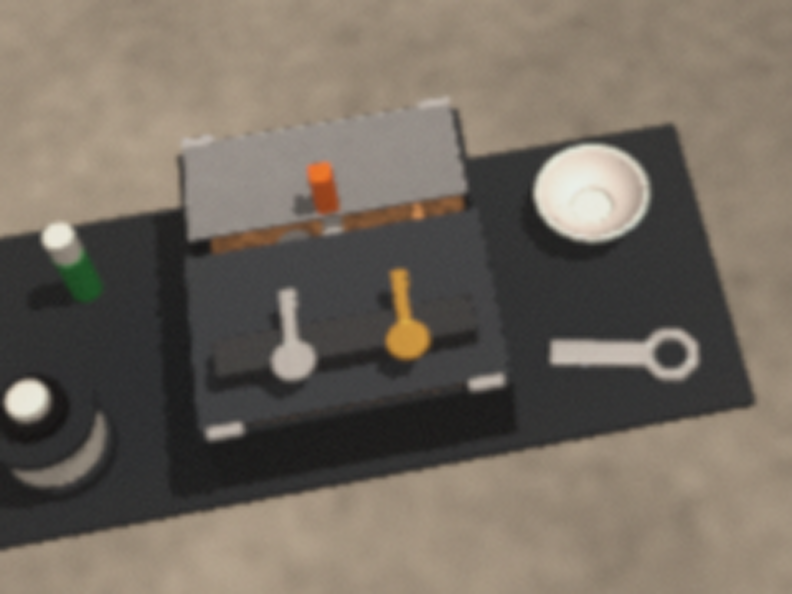

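View pics/side0z.png

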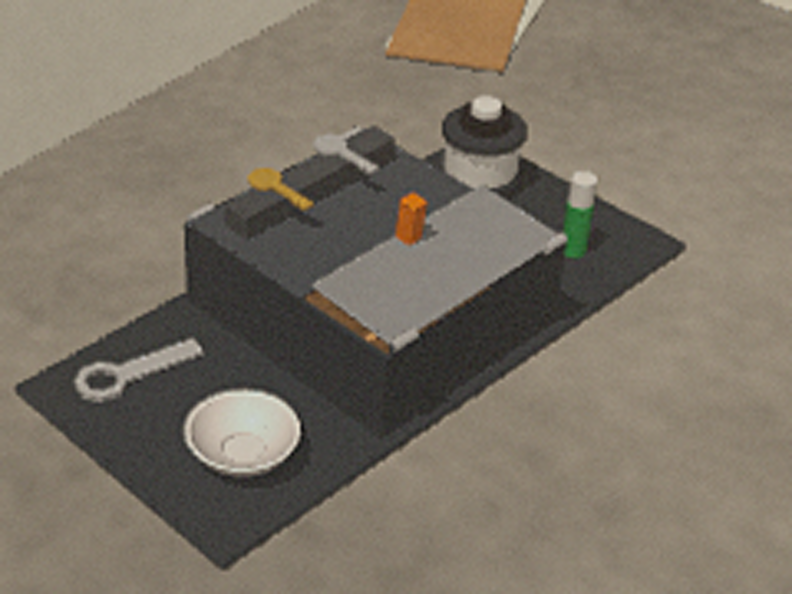

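Both views show the cover slightly open with the fin clear. The hinge's light end-marks are at scene (140,173) and (211,161), and side (302,213) and (348,184).

Run:
```python
from h import *
def t(a,b): 
    x,r=tri([ray('scene',a),ray('side',b)]); print(x.round(4),np.round(r,4)); return x
Z=lambda x,y:(80+x/3.3,130+y/3.3)
S=lambda x,y:(180+x/3.3,110+y/3.3)
ft=t(Z(320,168),S(412,200)); fb=t(Z(327,211),S(410,240))
h1=t(Z(434,103),S(403,340)); h2=t(Z(197,141),S(555,243))
e1=t(Z(467,192),S(314,289)); e2=t(Z(190,238),S(480,190))
f=h1-h2; print('yaw from hinge',np.degrees(np.arctan2(-f[0],f[1])), 'mid',(h1+h2)/2)
print('flap hinge on z .082',(onz('scene',Z(224,432),.084)+onz('scene',Z(487,382),.084))/2)
yv=f/np.linalg.norm(f);yv[2]=0
xv=np.array([yv[1],-yv[0],0]);hm=(h1+h2)/2
for p in (ft,fb,e1,e2): print('rel hinge x,y,z',(p-hm)@xv,(p-hm)@yv,p[2]-.086)
cs=np.array([onz('scene',u,.008) for u in [(72,204),(284,169),(306,250),(75,294)]]); print(cs.mean(0))
for n,u,z in [('dish',Z(592,195),.024),('balm',Z(60,235),.068),('lamp',Z(28,400),.08),('op',Z(620,353),.01)]: 
  p=onz('scene',u,z); print(n,p, (p-cs.mean(0))@xv,(p-cs.mean(0))@yv)
```

```text
[ 0.5645 -0.1046  0.1265] [0.0008 0.0008]
[ 0.5684 -0.1084  0.0881] [0.0026 0.0026]
[ 0.508  -0.0249  0.086 ] [0.0014 0.0014]
[ 0.4929 -0.1749  0.0867] [0.0015 0.0015]
[ 0.5816 -0.0229  0.0891] [0.0019 0.0019]
[ 0.5657 -0.1897  0.0899] [0.0005 0.0005]
yaw from hinge -5.7508704081077395 mid [ 0.50040937 -0.09990665  0.08633224]
flap hinge on z .082 [ 0.70166696 -0.11790559  0.084     ]
rel hinge x,y,z 0.06426367036577528 0.0017475924120960984 0.04052094409718229
rel hinge x,y,z 0.06847730035488199 -0.0016390835280086767 0.002056352276675208
rel hinge x,y,z 0.07303081571595639 0.08474090174252095 0.003114548228985811
rel hinge x,y,z 0.07398166449891982 -0.08283401479576039 0.003880084043587362
[ 0.60219336 -0.10847495  0.008     ]
dish [0.5677692  0.06393274 0.024     ] -0.0515261050794968 0.16808860886352034
balm [ 0.52551042 -0.26839812  0.068     ] -0.060271489949653326 -0.1668002287577312
lamp [ 0.64002666 -0.29674437  0.08      ] 0.05650743050290164 -0.18352873135499145
op [0.67793813 0.04814986 0.01      ] 0.05966855386163961 0.16342450013596288
```

The cover sits about 0.05 rad open, the rack yaw is about -5.8°, and the triangulated hinge is at z = 0.086 as stated. Next I'll work out the move to a hover above the fin.

```bash
cat >> h.py <<'E'
H=np.array([.5004,-.0999,.086]); YAW=np.radians(-5.8)
xv=np.array([np.cos(YAW),np.sin(YAW),0]); yv=np.array([-np.sin(YAW),np.cos(YAW),0])
FH=H+.198*xv+[0,0,-.006]
def fin(a): return H+xv*(.067*np.cos(a)-.0255*np.sin(a))+np.array([0,0,.067*np.sin(a)+.0255*np.cos(a)])
def knob(a):
    c,s=np.cos(a),np.sin(a); return FH+xv*(-.146*c-.008*s)+np.array([0,0,.146*s-.008*c])
def gp(o=None):
    o=o or ctrl.get_obs(); return o['tool_pos']+Reul(o['orientation'])@[0,0,ctrl.grip_depth]
def shift(target,o=None):
    o=o or ctrl.get_obs(); return (100*Reul(o['orientation']).T@(np.asarray(target)-gp(o))).round(2)
E
python3 - <<'E'
from h import *
print(fin(.05),knob(0)); print(gp(),shift(fin(.05)+[0,0,.09]))
E
```

```text
[ 0.56570576 -0.10653352  0.11481674] [ 0.5521338  -0.10515493  0.072     ]
[ 0.28233301 -0.6127531   0.24465471] [34.12 46.92  4.02]
```

Emit:
carry_out(
  linear=[
    [2, 3, 0],
    [5, 6.5, 0.3],
    [7.5, 10.2, 0.6],
    [10, 13.8, 1],
    [12.6, 17.4, 1.5],
    [15.2, 21, 2],
    [17.8, 24.5, 2.4],
    [20.4, 28, 2.8],
    [23, 31.6, 3.1],
    [25.6, 35.2, 3.4],
    [28.2, 38.8, 3.7],
    [30.8, 42.3, 4],
  ],
  twist=[2, 5, 8, 11, 14, 17, 20, 23, 26, 28, 30, 30.5],
  fingers=0.2,
)

```text
clock: 1.15
tool_pos: [0.5233, -0.181, 0.3663]
orientation: [-180.0, -0.1, 84.1]
force: [0.1, -1.5, -0.4]
opening: 0.0525
```

Run:
```python
from h import *
o=ctrl.get_obs();print(o['clock'],o['orientation'],o['joint_pos'],o['opening']); print(gp(),shift(fin(.05)+[0,0,.07]))
```

```text
1.15 [-1.79968157e+02 -6.27200462e-02  8.41216349e+01] [ 1.16400151e+00  1.08639873e+01 -1.79043888e+01 -7.54482062e-02
 -6.12555584e+01 -9.70060521e+01] 0.05247270158848763
[ 0.52327663 -0.1807924   0.20703889] [7.82 3.46 2.23]
```

Emit:
carry_out(
  linear=[
    [3, 1.3, 0.8],
    [6, 2.6, 1.6],
    [7.8, 3.5, 2.2],
    [7.8, 3.5, 2.2],
    [7.8, 3.5, 2.2],
  ],
  twist=[0, 0, 0, 0, 0],
)

```text
clock: 1.57
tool_pos: [0.5664, -0.1058, 0.3435]
orientation: [-179.9, -0.0, 84.2]
force: [0.5, -0.7, 1.1]
opening: 0.0523
```

Run:
```python
from h import *
o=ctrl.get_obs()
im=ctrl.snapshot('wrist');cv2.imwrite('pics/w1.png',im)
print(gp(o),shift(fin(.05),o))
k,l,st,c=cv2.connectedComponentsWithStats(orange(im))
for s,cc in zip(st[1:],c[1:]):
    if s[4]>20: print(s,cc,onz('wrist',cc,.13,o))
p,f=cam('wrist')
# predicted pixels
def proj(P):
    T=p['T_tool_cam'];R=Reul(o['orientation']); q=T[:3,:3].T@(R.T@(P-o['tool_pos'])-T[:3,3]); th=np.arctan2(np.hypot(q[0],q[1]),q[2]); return np.array([p['cx'],p['cy']])+f*th*q[:2]/np.hypot(q[0],q[1])
a=.05
top=H+xv*(.067*np.cos(a)-.034*np.sin(a))+np.array([0,0,.067*np.sin(a)+.0355*np.cos(a)])
print('pred top',proj(top),'grip',proj(fin(a)),'knob',proj(knob(0)),'hinge',proj(H))
```

```text
[ 0.56610902 -0.10563891  0.1842332 ] [-0.1  -0.02  6.94]
[245 194  18  10 151] [253.23178808 198.18543046] [ 0.5541225  -0.10551321  0.13      ]
[244 204  19  17  34] [249.02941176 215.97058824] [ 0.56665325 -0.10972602  0.13      ]
pred top [253.47164327 211.20531986] grip [253.47685027 207.30107792] knob [253.48712098 176.67791258] hinge [253.45774954 116.65912186]
```

View pics/w1.png

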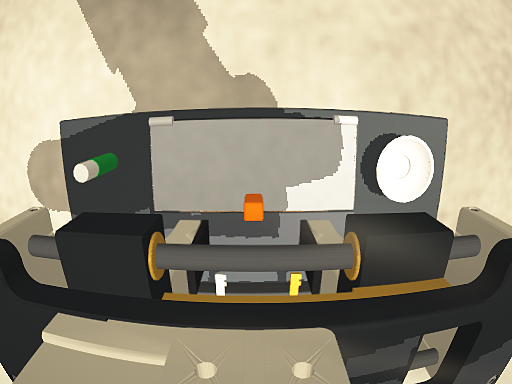

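The wrist view shows the fin at columns 244–264 and rows 194–220, centred where I predicted (253, 211), so I'm descending onto it.

Emit:
carry_out(
  linear=[
    [-0.1, 0, 2],
    [-0.1, 0, 4],
    [-0.1, 0, 5.7],
    [-0.1, 0, 6.7],
    [-0.1, 0, 6.7],
    [-0.1, 0, 6.7],
  ],
  twist=[0, 0, 0, 0, 0, 0],
)

```text
clock: 2.12
tool_pos: [0.5658, -0.1082, 0.2773]
orientation: [-179.9, -0.0, 84.1]
force: [-0.3, -0.5, -0.3]
opening: 0.0525
```

Emit:
carry_out(
  linear=[
    [0, 0, 0],
    [0, 0, 0],
    [0, 0, 0],
    [0, 0, 0],
    [0, 0, 0],
    [0, 0, 0],
    [0, 0, 0],
  ],
  twist=[0, 0, 0, 0, 0, 0, 0],
  fingers=-1,
)

```text
clock: 2.7
tool_pos: [0.566, -0.1068, 0.2772]
orientation: [-179.9, -0.2, 84.1]
force: [0.1, 7.5, 1.3]
opening: 0.0139
```

Run:
```python
from h import *
o=ctrl.get_obs()
print(gp(o),o['force'],o['opening'],fin(.05))
g=gp(o); R=Reul(o['orientation'])
# start angle by phase, arc with measured radius
d=g-H; r=np.hypot(d@xv,d[2]); ph=np.arctan2(d[2],d@xv); print(r,np.degrees(ph))
for k in range(1,13):
    t=ph+k*np.radians(112-3)/12
    print(k,(100*R.T@(H+yv*(d@yv)+r*(np.cos(t)*xv+np.array([0,0,np.sin(t)]))-g)).round(2))
cv2.imwrite('pics/w2.png',ctrl.snapshot('wrist'))
```

```text
[ 0.56595435 -0.10624     0.11791116] [0.13278606 7.50322444 1.29057844] 0.013881303178574205 [ 0.56570576 -0.10653352  0.11481674]
0.07318325868563537 25.85177864891567
1 [ 0.   -0.59 -1.  ]
2 [ 0.   -1.32 -1.89]
3 [ 0.01 -2.19 -2.66]
4 [ 0.01 -3.17 -3.28]
5 [ 0.01 -4.24 -3.74]
6 [ 0.01 -5.36 -4.02]
7 [ 0.   -6.52 -4.12]
8 [ 0.   -7.67 -4.04]
9 [ 0.   -8.8  -3.78]
10 [-0.   -9.88 -3.34]
11 [-1.000e-02 -1.087e+01 -2.740e+00]
12 [-1.000e-02 -1.175e+01 -1.990e+00]
```

View pics/w2.png

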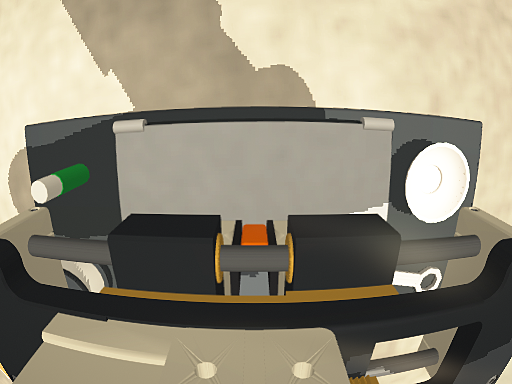

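The opening is 13.9 mm, so the fin is pinched. I'm starting the arc.

Emit:
carry_out(
  linear=[
    [0, -0.28, -0.51],
    [0, -0.59, -1.0],
    [0, -0.94, -1.46],
    [0, -1.32, -1.89],
    [0, -1.74, -2.29],
    [0, -2.19, -2.66],
    [0, -2.67, -2.99],
    [0, -3.17, -3.28],
    [0, -3.7, -3.53],
    [0, -4.24, -3.74],
    [0, -4.8, -3.9],
    [0, -5.36, -4.02],
  ],
  twist=[0, 0, 0, 0, 0, 0, 0, 0, 0, 0, 0, 0],
)

```text
clock: 3.75
tool_pos: [0.5128, -0.1015, 0.3187]
orientation: [179.9, -0.2, 84.2]
force: [5.3, -0.8, -2.1]
opening: 0.0138
```

Run:
```python
from h import *
o=ctrl.get_obs()
g=gp(o); R=Reul(o['orientation'])
d=g-H; r=np.hypot(d@xv,d[2]); ph=np.arctan2(d[2],d@xv); print(o['force'],o['opening'],r,np.degrees(ph))
r=.0732;end=np.radians(25.85+109)
for k in range(1,13):
    t=ph+k*(end-ph)/12
    print(k,(100*R.T@(H+yv*(d@yv)+r*(np.cos(t)*xv+np.array([0,0,np.sin(t)]))-g)).round(2))
im=ctrl.snapshot('side');cv2.imwrite('pics/s2.png',cv2.resize(im[90:270,180:420],None,fx=3,fy=3))
```

```text
[ 5.25066516 -0.83625071 -2.07458093] 0.013755437891945367 0.07445267058295565 80.15695822330655
1 [-0.   -0.6   0.05]
2 [-0.   -1.18  0.01]
3 [-0.   -1.76  0.03]
4 [-0.   -2.34  0.09]
5 [-0.   -2.91  0.2 ]
6 [-0.   -3.47  0.35]
7 [-0.   -4.02  0.55]
8 [-0.   -4.55  0.78]
9 [-0.01 -5.06  1.07]
10 [-0.01 -5.55  1.39]
11 [-0.01 -6.01  1.74]
12 [-0.01 -6.44  2.14]
```

View pics/s2.png

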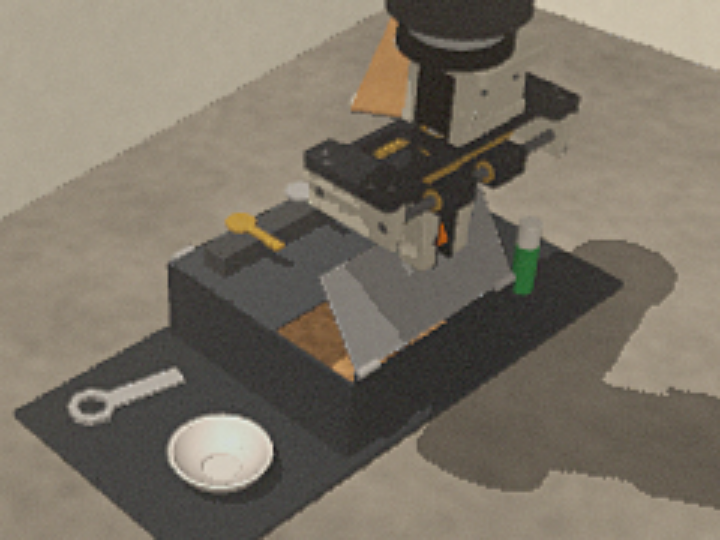

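The cover is about 57° open and following the grip, so I'm continuing the arc.

Emit:
carry_out(
  linear=[
    [0, -0.6, 0],
    [0, -1.18, 0],
    [0, -1.76, 0.03],
    [0, -2.34, 0.09],
    [0, -2.91, 0.2],
    [0, -3.47, 0.35],
    [0, -4.02, 0.55],
    [0, -4.55, 0.78],
    [0, -5.06, 1.07],
    [0, -5.55, 1.39],
    [0, -6.01, 1.74],
    [0, -6.44, 2.14],
  ],
  twist=[0, 0, 0, 0, 0, 0, 0, 0, 0, 0, 0, 0],
)

```text
clock: 4.8
tool_pos: [0.447, -0.0951, 0.2976]
orientation: [180.0, -0.1, 84.2]
force: [1.3, -2.1, 4.6]
opening: 0.0136
```

Emit:
carry_out(
  linear=[
    [0, -0.1, 0.1],
    [0, -0.1, 0.1],
    [0, -0.1, 0.1],
  ],
  twist=[0, 0, 0],
)

```text
clock: 5.05
tool_pos: [0.4458, -0.095, 0.2964]
orientation: [180.0, -0.1, 84.2]
force: [3.2, -1.3, -1.1]
opening: 0.0134
```

Run:
```python
from h import *
o=ctrl.get_obs()
g=gp(o); d=g-H; print(o['force'],o['opening'],np.hypot(d@xv,d[2]),np.degrees(np.arctan2(d[2],d@xv))-22.9)
for n in ('side','scene'):
  im=ctrl.snapshot(n);y,x=(90,180) if n=='side' else (100,60);cv2.imwrite(f'pics/{n}3.png',cv2.resize(im[y:y+180,x:x+240],None,fx=3,fy=3))
```

```text
[ 3.24933056 -1.25397302 -1.08311315] 0.013356957504106825 0.07494213774516362 114.0887231462089
```

View pics/side3.png

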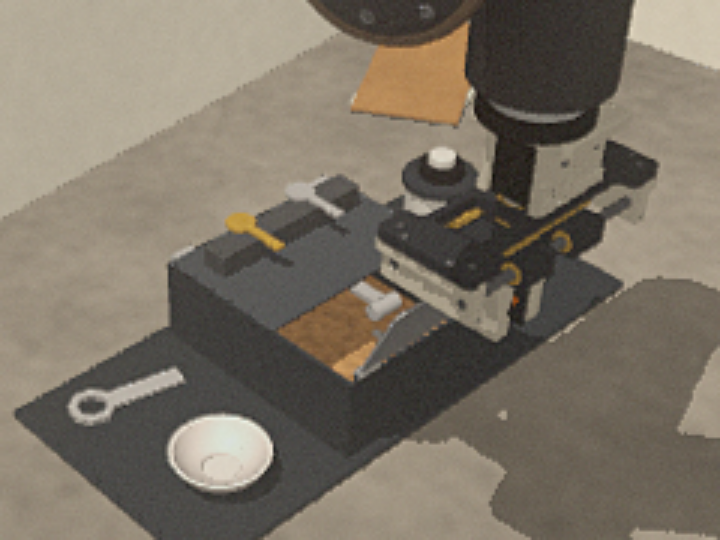

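The cover leans back to about 114° by the grip geometry, and the knob is now visible. I'm releasing the fin and going straight up.

Emit:
carry_out(
  linear=[
    [0, 0, 0],
    [0, 0, 0],
    [0, 0, 0],
    [0, 0, 0],
    [0, 0, 0],
    [0, 0, 0],
  ],
  twist=[0, 0, 0, 0, 0, 0],
  fingers=0.2,
)

```text
clock: 5.65
tool_pos: [0.4456, -0.095, 0.2963]
orientation: [-180.0, -0.1, 84.1]
force: [0.8, -0.6, 0.4]
opening: 0.0481
```

Emit:
carry_out(
  linear=[
    [0, 0, -1.5],
    [0, 0, -4],
    [0, 0, -7],
    [0, 0, -10],
    [0, 0, -11],
    [0, 0, -11],
  ],
  twist=[0, 0, 0, 0, 0, 0],
)

```text
clock: 6.15
tool_pos: [0.4463, -0.0953, 0.4093]
orientation: [179.7, -0.2, 84.2]
force: [0.6, 0.6, 0.0]
opening: 0.0523
```

Run:
```python
from h import *
o=ctrl.get_obs(); print(o['opening'],gp(o),shift(knob(0)+[0,0,.11],o))
cv2.imwrite('pics/w4.png',ctrl.snapshot('wrist'))
for n in ('side','scene'):
  im=ctrl.snapshot(n);y,x=(90,180) if n=='side' else (100,60);cv2.imwrite(f'pics/{n}4.png',cv2.resize(im[y:y+180,x:x+240],None,fx=3,fy=3))
```

```text
0.05228222324561601 [ 0.44708463 -0.09480609  0.25000326] [1.000e-02 1.052e+01 6.850e+00]
```

View pics/side4.png

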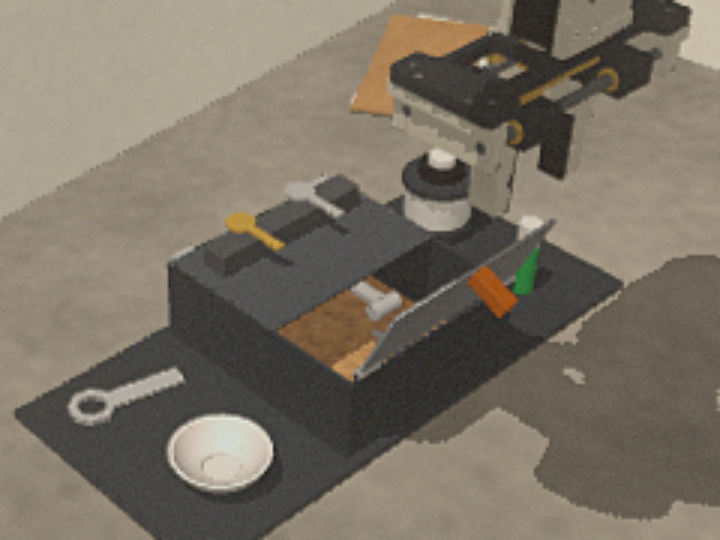

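View pics/scene4.png

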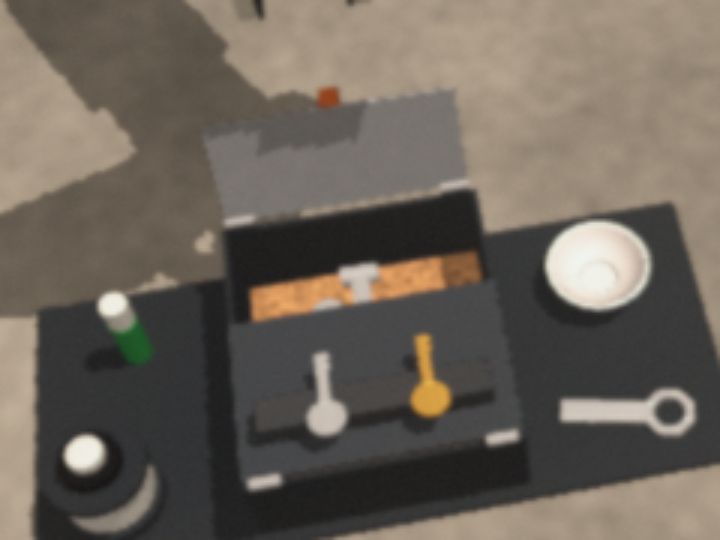

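View pics/w4.png

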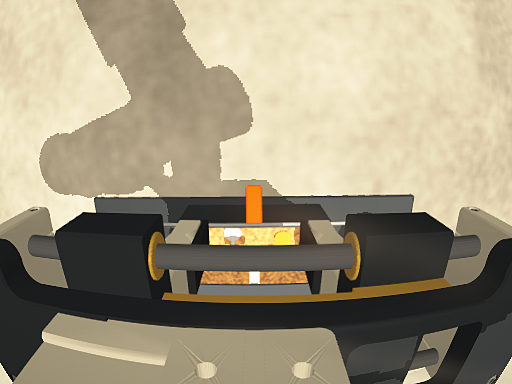

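Both views show the cover folded back and staying there. The knob bar is centred near scene (180,190) and side (308,191). I'll triangulate it, along with the cover's edge corner.

Run:
```python
from h import *
Z=lambda x,y:(60+x/3,100+y/3)
S=lambda x,y:(180+x/3,90+y/3)
k,r=tri([ray('scene',Z(359,270)),ray('side',S(384,303))]); print('knob',k,r,knob(0),'dlat',(k-knob(0))@yv,(k-knob(0))@xv)
e,r=tri([ray('scene',Z(455,90)),ray('side',S(384,323))]); d=e-H; print('edge',e,r,d@yv,np.degrees(np.arctan2(d[2],d@xv)))
o=ctrl.get_obs(); print(shift(knob(0)+[0,0,.11],o),o['orientation'])
```

```text
knob [ 0.55215279 -0.10436205  0.0756587 ] [np.float64(0.001286050283095147), np.float64(0.0012860502830950738)] [ 0.5521338  -0.10515493  0.072     ] dlat 0.0007907336121760246 -6.122803031879982e-05
edge [ 0.48273655 -0.00985236  0.15140493] [np.float64(0.0016794613550043102), np.float64(0.001679461355004385)] 0.08780165841985656 112.18621875104628
[ 0.06 10.78  6.39] [-1.79895436e+02 -1.44894448e-01  8.41306021e+01]
```

The knob agrees with the model to within 1 mm sideways, and the measured height is that of its visible upper surface. The cover measures about 112° (1.96 rad). I'm moving above the knob and then down.

Emit:
carry_out(
  linear=[
    [0.1, 2, 0],
    [0.1, 5, 0],
    [0.1, 8, 0.5],
    [0.1, 10, 2],
    [0.1, 10.8, 4],
    [0.1, 10.8, 6.2],
    [0.1, 10.8, 6.4],
    [0.1, 10.8, 6.4],
    [0.1, 10.8, 6.4],
  ],
  twist=[0, 0, 0, 0, 0, 0, 0, 0, 0],
)

```text
clock: 7.05
tool_pos: [0.5526, -0.1052, 0.3413]
orientation: [-179.9, -0.1, 84.2]
force: [-0.2, -0.4, 0.2]
opening: 0.0526
```

Run:
```python
from h import *
o=ctrl.get_obs();cv2.imwrite('pics/w5.png',ctrl.snapshot('wrist')); print(gp(o),shift(knob(0)+.0005*yv,o),o['orientation'])
```

```text
[ 0.55224304 -0.10484039  0.18202504] [-0.    0.02 11.  ] [-1.79853263e+02 -1.09870231e-01  8.41520427e+01]
```

View pics/w5.png

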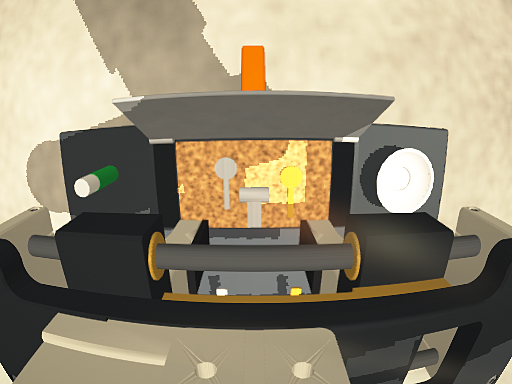

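The knob sits at (254,195), between the fingers and centred on the jaws. I'm descending 11 cm and pinching it.

Emit:
carry_out(
  linear=[
    [0, 0, 2],
    [0, 0, 4.5],
    [0, 0, 7],
    [0, 0, 9],
    [0, 0, 10.3],
    [0, 0, 11],
    [0, 0, 11],
    [0, 0, 11],
  ],
  twist=[0, 0, 0, 0, 0, 0, 0, 0],
)

```text
clock: 7.77
tool_pos: [0.5532, -0.1048, 0.2333]
orientation: [180.0, -0.1, 84.2]
force: [0.2, 0.6, 0.4]
opening: 0.0528
```

Emit:
carry_out(
  linear=[
    [0, 0, 0],
    [0, 0, 0],
    [0, 0, 0],
    [0, 0, 0],
    [0, 0, 0],
    [0, 0, 0],
    [0, 0, 0],
  ],
  twist=[0, 0, 0, 0, 0, 0, 0],
  fingers=-1,
)

```text
clock: 8.35
tool_pos: [0.5533, -0.1051, 0.2337]
orientation: [179.9, -0.1, 84.2]
force: [-0.4, -3.2, 4.7]
opening: 0.0257
```

```bash
cat > arc.py <<'E'
from h import *
import sys
o=ctrl.get_obs(); g=gp(o); R=Reul(o['orientation']); d=g-FH
print(o['force'],o['opening'],o['orientation']); ph=np.degrees(np.arctan2(d[2],-(d@xv))); print('r',np.hypot(d@xv,d[2]),'flap',ph+3.14, (1.0*np.radians(ph+3.14)).round(3),'lat',d@yv)
a0=np.radians(ph+3.14); a1=float(sys.argv[1])
for k in range(1,13): print(k,(100*R.T@(knob(a0+(a1-a0)*k/12)+yv*(d@yv)-g)).round(2))
E
python3 arc.py .7
```

```text
[-0.42265414 -3.15867767  4.67632836] 0.025655397982450267 [ 1.79942656e+02 -1.13336659e-01  8.41948484e+01]
r 0.14482794774537716 flap 0.9333584673249247 0.016 lat 0.0005007218496479736
1 [ 0.   -0.15 -0.83]
2 [ 0.   -0.11 -1.66]
3 [ 0.   -0.02 -2.49]
4 [ 0.01  0.12 -3.31]
5 [ 0.01  0.3  -4.12]
6 [ 0.01  0.52 -4.93]
7 [ 0.01  0.8  -5.71]
8 [ 0.01  1.11 -6.48]
9 [ 0.01  1.47 -7.23]
10 [ 0.02  1.87 -7.96]
11 [ 0.02  2.32 -8.67]
12 [ 0.02  2.8  -9.35]
```

The opening is 25.7 mm, so the knob is pinched. Swinging to about 0.7 rad.

Emit:
carry_out(
  linear=[
    [0, 0, -0.6],
    [0, 0, -1.5],
    [0, 0.06, -2.4],
    [0, 0.2, -3.31],
    [0, 0.38, -4.12],
    [0, 0.6, -4.93],
    [0, 0.88, -5.71],
    [0, 1.19, -6.48],
    [0, 1.55, -7.23],
    [0, 1.95, -7.96],
    [0, 2.38, -8.67],
    [0, 2.86, -9.35],
  ],
  twist=[0, 0, 0, 0, 0, 0, 0, 0, 0, 0, 0, 0],
)

```text
clock: 9.35
tool_pos: [0.5815, -0.1079, 0.3277]
orientation: [-180.0, -0.1, 84.2]
force: [-4.1, 3.1, 0.8]
opening: 0.0254
```

```bash
python3 arc.py 1.15
python3 - <<'E'
from h import *
for n in ('side','scene'):
  im=ctrl.snapshot(n);y,x=(90,180) if n=='side' else (100,60);cv2.imwrite(f'pics/{n}6.png',cv2.resize(im[y:y+180,x:x+240],None,fx=3,fy=3))
E
```

```text
[-4.12355211  3.140086    0.76775147] 0.025376190756036223 [-1.79961313e+02 -1.32102452e-01  8.41897583e+01]
r 0.1463916724666297 flap 40.30856232482885 0.704 lat 0.0005588364112220181
1 [ 0.    0.35 -0.42]
2 [ 0.    0.7  -0.83]
3 [ 0.    1.07 -1.23]
4 [ 0.    1.45 -1.62]
5 [ 0.    1.85 -1.99]
6 [ 0.01  2.26 -2.35]
7 [ 0.01  2.68 -2.69]
8 [ 0.01  3.12 -3.02]
9 [ 0.01  3.56 -3.33]
10 [ 0.01  4.02 -3.62]
11 [ 0.01  4.49 -3.9 ]
12 [ 0.01  4.97 -4.16]
```

View pics/side6.png

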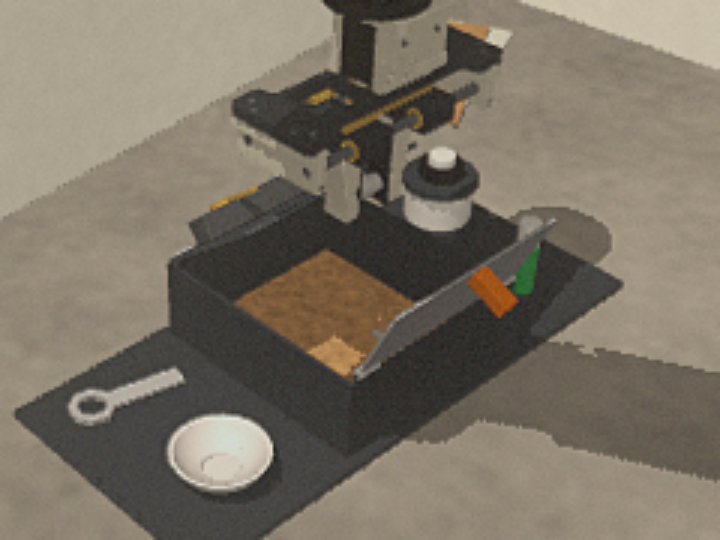

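The flap rises with the fingers (about 0.70 rad) and the cover hasn't moved. Continuing.

Emit:
carry_out(
  linear=[
    [0, 0.35, -0.42],
    [0, 0.7, -0.83],
    [0, 1.07, -1.23],
    [0, 1.45, -1.62],
    [0, 1.85, -1.99],
    [0, 2.26, -2.35],
    [0, 2.68, -2.69],
    [0, 3.12, -3.02],
    [0, 3.56, -3.33],
    [0, 4.02, -3.62],
    [0, 4.49, -3.9],
    [0, 4.97, -4.16],
  ],
  twist=[0, 0, 0, 0, 0, 0, 0, 0, 0, 0, 0, 0],
)

```text
clock: 10.45
tool_pos: [0.6321, -0.1128, 0.3712]
orientation: [179.9, -0.2, 84.2]
force: [-3.1, 5.0, 1.2]
opening: 0.0253
```

```bash
python3 arc.py 1.43
```

```text
[-3.13530688  4.96498088  1.16066889] 0.025296437728095197 [ 1.79906009e+02 -1.54173378e-01  8.42185415e+01]
r 0.14723751114174213 flap 66.77734382401371 1.165 lat 0.0009169660048306891
1 [ 0.    0.34 -0.05]
2 [ 0.    0.63 -0.18]
3 [ 0.    0.93 -0.31]
4 [ 0.    1.23 -0.43]
5 [ 0.    1.53 -0.54]
6 [ 0.    1.83 -0.65]
7 [ 0.    2.14 -0.75]
8 [ 0.    2.45 -0.84]
9 [ 0.    2.76 -0.93]
10 [ 0.    3.07 -1.01]
11 [ 0.    3.38 -1.08]
12 [ 0.    3.7  -1.14]
```

Emit:
carry_out(
  linear=[
    [0, 0.3, -0.12],
    [0, 0.6, -0.25],
    [0, 0.9, -0.38],
    [0, 1.2, -0.5],
    [0, 1.5, -0.62],
    [0, 1.8, -0.72],
    [0, 2.1, -0.82],
    [0, 2.4, -0.91],
    [0, 2.7, -1.0],
    [0, 3.0, -1.08],
    [0, 3.3, -1.15],
    [0, 3.6, -1.2],
  ],
  twist=[0, 0, 0, 0, 0, 0, 0, 0, 0, 0, 0, 0],
)

```text
clock: 11.45
tool_pos: [0.6685, -0.1163, 0.3844]
orientation: [179.8, -0.2, 84.2]
force: [-2.6, 3.8, 6.9]
opening: 0.0253
```

Emit:
carry_out(
  linear=[
    [0, 0, 0],
    [0, 0, 0],
    [0, 0, 0],
    [0, 0, 0],
  ],
  twist=[0, 0, 0, 0],
)

```text
clock: 11.78
tool_pos: [0.6686, -0.1163, 0.3844]
orientation: [179.8, -0.2, 84.2]
force: [-1.3, 3.0, 1.7]
opening: 0.0258
```

```bash
python3 arc.py 1.43|head -3
python3 - <<'E'
from h import *
for n in ('side','scene'):
  im=ctrl.snapshot(n);y,x=(70,180) if n=='side' else (100,60);cv2.imwrite(f'pics/{n}8.png',cv2.resize(im[y:y+180,x:x+240],None,fx=3,fy=3))
cv2.imwrite('pics/w8.png',ctrl.snapshot('wrist'))
E
```

```text
[-1.34549368  2.96835363  1.65431175] 0.025823550262255288 [ 1.79780081e+02 -1.69586977e-01  8.42408755e+01]
r 0.14787089005849977 flap 82.05334513312411 1.432 lat 0.0011509311058386013
1 [-0.    0.03  0.16]
```

View pics/side8.png

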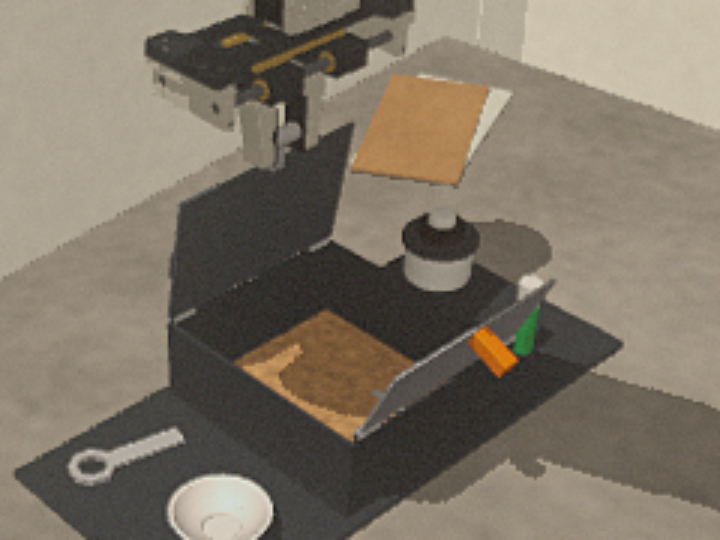

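View pics/scene8.png

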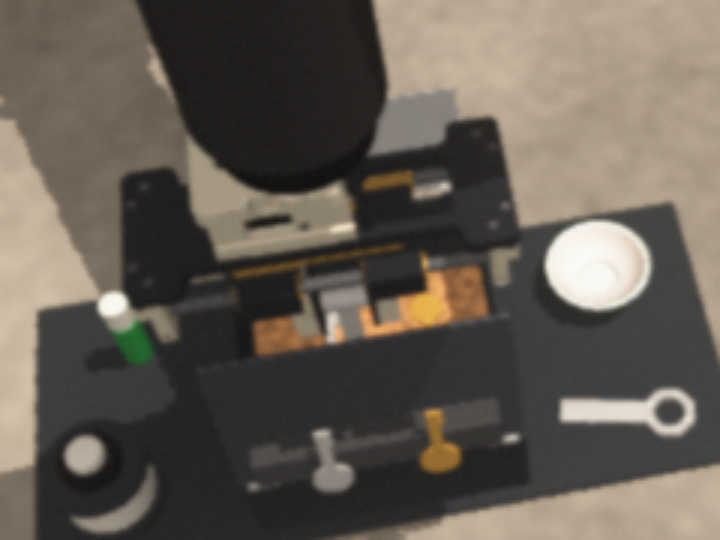

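View pics/w8.png

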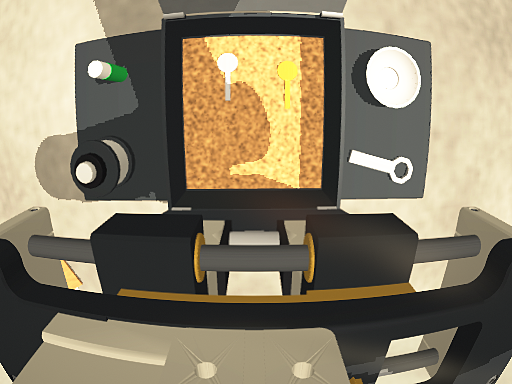

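All three views show the knob still pinched, the flap near upright, the cover folded and the loose things in place. I'll check the flap angle from its free-edge corners: scene (228,204) and (126,223), side (240,138) and (298,111).

Run:
```python
from h import *
Z=lambda x,y:(60+x/3,100+y/3)
S=lambda x,y:(180+x/3,70+y/3)
for a,b in [((506,314),(181,203)),((197,369),(353,123))]:
    e,r=tri([ray('scene',Z(*a)),ray('side',S(*b))]); d=e-FH; print(e.round(4),np.round(r,4),'lat',d@yv,'len',np.hypot(d@xv,d[2]),'angle',np.arctan2(d[2],-(d@xv)))
h=[onz('scene',Z(*u),.082) for u in ((511,438),(255,487))]
print('hinge x from caps',[(q-H)@xv for q in h],(FH-H)@xv)
# hinge seen in first scene view
q=(onz('scene',(80+224/3.3,130+432/3.3),.082)+onz('scene',(80+487/3.3,130+382/3.3),.082))/2
print('first view hinge x',(q-H)@xv)
```

```text
[ 0.6877 -0.0298  0.1955] [0.0004 0.0004] lat 0.08869509303109215 len 0.11697354960968387 angle 1.4097288283489289
[ 0.67   -0.2052  0.1955] [0.0019 0.0019] lat -0.08764623995440925 len 0.11702854962214969 angle 1.4106230825114237
hinge x from caps [np.float64(0.20186968645934253), np.float64(0.20364123604335646)] 0.19799999999999995
first view hinge x 0.20107826341448198
```

The picture gives 1.41 rad and the kinematics 1.43. I'll nudge 2 mm towards the middle of the band and hold.

Emit:
carry_out(
  linear=[
    [0, 0.1, 0],
    [0, 0.2, 0],
    [0, 0.2, 0],
    [0, 0.2, 0],
    [0, 0.2, 0],
    [0, 0.2, 0],
    [0, 0.2, 0],
    [0, 0.2, 0],
    [0, 0.2, 0],
    [0, 0.2, 0],
    [0, 0.2, 0],
    [0, 0.2, 0],
  ],
  twist=[0, 0, 0, 0, 0, 0, 0, 0, 0, 0, 0, 0],
)

```text
clock: 12.93
tool_pos: [0.6706, -0.1165, 0.3849]
orientation: [179.7, -0.2, 84.2]
force: [-1.9, 3.0, 5.8]
opening: 0.0256
```

```bash
python3 arc.py 1.43|head -2
python3 - <<'E'
from h import *
print(np.abs(ctrl.get_obs()['qvel']).max())
for n in ('side','scene'):
  im=ctrl.snapshot(n);y,x=(70,180) if n=='side' else (100,60);cv2.imwrite(f'pics/{n}9.png',cv2.resize(im[y:y+180,x:x+240],None,fx=3,fy=3))
E
```

```text
[-1.87038982  3.01105186  5.80522901] 0.02562425509571333 [ 1.79748759e+02 -1.67122296e-01  8.42475887e+01]
r 0.14792966689932077 flap 82.89170703056932 1.447 lat 0.0011699586040925507
0.08199204840469394
```

View pics/side9.png

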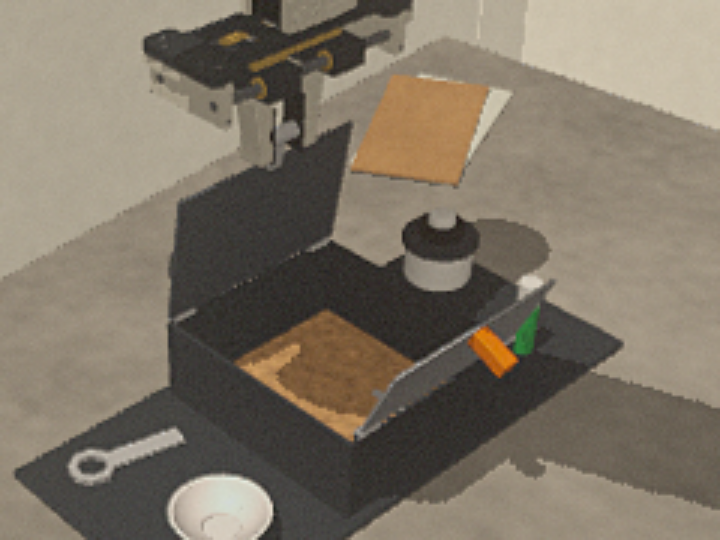

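The flap is steady, the knob is pinched at 25.6 mm and the cover is still folded, so I'm handing in.

```bash
python3 -c "
from plant import ctrl
print(ctrl.close_job())"
```

```text
the job is handed in; nothing more can be done
None
```

I folded the grey cover back by its orange fin, then swung the dark flap up by its knob to its balance point. The job was handed in at about 13 s with the knob still pinched.

- **Cover:** it stands at about 112° (1.96 rad), measured from two views after I let go of the fin. The kinematics gave 114°, and the last picture shows it unchanged.
- **Flap:** the arm geometry puts it at 1.447 rad. Two-view corner measurements gave 1.41 rad just before a final 2 mm nudge, so about 1.425 rad now. The two disagree by about 0.02 rad, well inside the 1.33–1.53 band. The arm was at rest, so the flap should be still.
- **Grip:** the opening is 25.6 mm on the 26 mm knob. I did not measure the contact force directly; the fingers close at the fixed half-maximum force.
- **Other objects:** the dish, lip balm, bottle opener and lamp button looked undisturbed in the last pictures, but I did not re-measure their positions.

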